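# Check a spring balance with its lock plunger held back

### The arm

A 6-joint arm with a two-finger parallel gripper is mounted at the origin on a cart in front of the work surface, level with it; the furniture and walls round the work are solid. World frame = base frame: x ahead of the robot, y to its left, z up, the work surface at z = 0. Lengths are in m, angles in rad, forces in N, time in s.
With the tool pointing down it reaches from about 0.3 to 0.825 m from the base axis. Payload 5.4 kg.
Tool frame: the origin (TCP) lies midway between the tips of the shut fingers; the grasp point (between the pads) lies behind it (manip.grip_point_offset is the z of the grasp point in the tool frame, in m); z points along the fingers, y is the direction in which the jaws open and shut (so a half turn about z gives the same grasp; the last joint's range is limited). The gripper opens to 92 mm and grips with 3 to 60 N. Pads are 20 mm wide; open, the fingers measure 128 mm over their backs; the gripper's body (75 mm by 189 mm) begins 69 mm behind the grasp point.
Start: joints at [-1.355, 0.158, 1.597, -0, 1.386, -0.21], TCP at [0.237, -0.524, 0.215] pointing down, gripper open.
Joint ranges: [-2.91, 2.91], [-0.94, 2.29], [0.18, 2.7], [-1.29, 4.43], [0.17, 2.64], [-3, 3]. Speed limits (rad/s): [2.57, 2.57, 3.14, 3.14, 3.14, 3.14].

### API

Orientations are given as a unit quaternion [x, y, z, w].
In Python, from plant import manip, jaws, inverse_kinematics, telemetry, get_image, camera_info gives the robot as it stands. The module is installed in compiled form; this text tells all that it offers. Calls block until the motion is done:
- manip.move_ptp(position, orientation): joint-space move of the TCP to a pose.
- manip.servo_line(position, velocity=0.15, frame=None): straight line of the TCP; frame=None keeps the orientation; velocity is the mean speed in m/s.
- manip.movej(angles): joint-space move.
- jaws.move_gripper(opening): finger opening in m; the grip force is fixed at half the most; returns when the fingers have stopped.
- manip.pause(seconds).
- inverse_kinematics(position, orientation): joint angles nearest the present ones, or None.
- telemetry.observe(): the state.
- get_image(name): name is "side" or "top" or "wrist"; returns (picture, depth): 420x560x3 uint8, blue, green, red; 420x560 float32, m along the optical axis (not along the pixel's ray), 0 where there is no reading.
- camera_info(name): a dict with "camera_matrix" (3x3 intrinsics, pixels), "rvec" (rotation vector, rad) and "tvec" (3), from world to camera coordinates, as OpenCV has them. Camera axes: x right, y down, z forward; pixel columns grow to the right and rows downward; lengths in m; the calibration is good to about 2 mm. A picture is of the moment at which its call begins: read the wrist's pose just before it. camera_info takes no time and is no camera call; for the wrist camera it gives the pose at the moment of the call.
A pose or a line that the arm cannot do raises manip.IKError and nothing moves.
- manip.close_job(): hands the job in, once; it reports no verdict.
The state is a dict: "clock": time; "joints": joint angles; "qd": joint speeds; "tau": joint torques, N m; "tool_pos": TCP position; "ee_rot": TCP orientation; "wrist_force": force on the tool from outside, world axes, zero at the start; "ft_torque": the same for the moment, N m; "finger_gap": finger opening in m.
Only numpy, scipy, OpenCV 4.12 (cv2) and the standard library are available. Lean on these libraries where they do the work, as an engineer would, in place of code of your own. Each camera call takes 0.05 s, during which the arm holds its last target. There are 200 camera calls.

### The job

Check the spring balance: stand the larger of the two knobbed check weights upright in the middle of the locked pan and let go of it, then take the lock plunger by its handle and pull it fully back, clear of its seat hole, so that the pan sinks freely under the weight. Finish while still gripping the plunger and holding it fully back. Leave the smaller weight and the other things where they stand.

Things in the scene. Friction and masses are not known exactly. Their poses are not given: they have to be found in the camera images.
- spring_balance: fixed spring balance on a grey base plate 124 x 100 x 10 mm, 74 mm high in all. Origin on the worktop under the balance; its own -x points along the plunger toward the plunger's handle (roughly toward the robot), +x toward the pan side, z up. The pan's centre is at x = +45 mm, y = 0; the plunger lies at y = 0, its axis 40 mm above the worktop.
- pan_center (a point): centre of the top face of the round flat steel pan (80 mm across, 6 mm thick, no rim), 74 mm above the worktop while locked; a thin dark ring 45 mm across is engraved round the centre. A tongue under the pan's front edge has the plunger's seat hole; the pan cannot sink (more than about 2 mm) while the plunger's pin is in it.
- pan (a joint): sink of the pan in m: 0 at the top (empty or locked), up to 0.013 at the lower stop. Freed under the large weight it settles 5 to 11 mm down; the small weight is too light to sink it.
- plunger_grip (a point): middle of the waist of the black plunger handle, on the plunger's axis, level, 40 mm above the worktop, 105 mm from the pan's centre. The waist is a cylinder 16 mm in diameter and 32 mm long along the balance's x (+-16 mm from this point); at its free end it has a flange 26 mm in diameter and 7 mm thick to hook the fingers behind. Below and beside the handle there is only the worktop. The point's axes are those of the balance; the plunger is pulled along -x.
- plunger (a joint): how far the plunger is pulled back, in m: 0 seated, 0.016 at its back stop. The pin leaves the seat hole at about 0.009. A spring draws it home with 5 N seated, 9 N fully back; let go, it springs forward, home if the pan is up, or against the tongue (about 0.008) if the pan has sunk.
- large_weight_center (a point): centre, half-way up, of the larger steel check weight: a cylinder 40 mm in diameter and 36 mm high with a narrow neck (18 mm) and on top a knob 26 mm in diameter; 58 mm high in all, about 0.4 kg, stands upright. The centre is 29 mm above its underside.
- small_weight_center (a point): centre, half-way up, of the smaller check weight of the same form: 26 mm in diameter, 38 mm high in all, about 0.1 kg. Not to be used; leave it where it stands.
- loupe: stand loupe, a black and white barrel 40 mm across and 43 mm high; leave alone. Origin: centre of its underside.
- grease_tin: round light tin 53 mm across and 26 mm high; leave alone. Origin: centre of its underside.
- specimen_mount: black specimen disc 30 mm across and 18 mm high; leave alone. Origin: centre of its underside.
- vial_1: vial 23 mm across and 48 mm high; leave alone. Origin: centre of its underside.
Things that resemble listed ones, but are neither listed nor needed, are in the scene too. Leave any orange or yellow look-alike of the part that bears large_weight_center alone.

How it is judged:
By the outcome, as a careful person would: the job done as asked, in the order asked, and still so for the second after the job is handed in, while the arm keeps its last pose, push and grip.
It also fails if it takes over 51 s, if anything falls off the work surface, if the arm or the gripper's body presses on something with over 40 N, if the wrist force passes 120 N, or if a joint passes its speed limit or range.

## Working session

There is one attempt and no reset: what is moved stays moved. The work goes in short steps, each a Python script; the robot and the scene stay as the last script left them, time stands still between calls to the robot, and variables do not carry over. Pictures are saved under pics/ and viewed, about 8 in all and at most 12, crops included, and the job is handed in when it is done.

```bash
mkdir -p pics; cat > h.py <<'E'
import numpy as np, cv2
from plant import manip, jaws, inverse_kinematics, telemetry, get_image, camera_info
def cam(n):
    c=camera_info(n);K=np.array(c["camera_matrix"],float).reshape(3,3)
    R=cv2.Rodrigues(np.array(c["rvec"],float))[0];t=np.array(c["tvec"],float).ravel();return K,R,t
def ray(c,u,v,z):
    K,R,t=c;o=-R.T@t;d=R.T@np.linalg.inv(K)@np.array([u,v,1.]);return o+d*(z-o[2])/d[2]
def proj(c,p):
    K,R,t=c;q=K@(R@np.asarray(p,float)+t);return q[:2]/q[2]
def cloud(c,D):
    K,R,t=c;h,w=D.shape;u,v=np.meshgrid(np.arange(w),np.arange(h))
    P=np.stack([(u-K[0,2])/K[0,0]*D,(v-K[1,2])/K[1,1]*D,D],-1);return (P-t)@R
def ok():
    s=telemetry.observe();print({k:np.round(s[k],3).tolist() for k in("clock","tool_pos","ee_rot","wrist_force","finger_gap","joints")});return s
E
python3 - <<'E'
from h import *
for n in("top","side"):
    p,D=get_image(n);cv2.imwrite(f"pics/{n}0.png",p);np.savez(f"{n}0.npz",p=p,D=D)
    K,R,t=cam(n);print(n,K.round(1).tolist(),(-R.T@t).round(3),R.round(3).tolist())
print(manip.grip_point_offset);ok()
E
```

```text
top [[532.9, 0.0, 276.8], [0.0, 532.9, 210.3], [0.0, 0.0, 1.0]] [ 0.363 -0.075  1.219] [[0.027, -1.0, 0.008], [-0.985, -0.028, -0.169], [0.169, -0.003, -0.986]]
side [[536.4, 0.0, 274.5], [0.0, 536.4, 205.4], [0.0, 0.0, 1.0]] [-0.729 -0.458  0.871] [[0.292, -0.956, 0.009], [-0.475, -0.154, -0.866], [0.83, 0.249, -0.499]]
-0.0187
{'clock': 0.1, 'tool_pos': [0.237, -0.523, 0.214], 'ee_rot': [0.977, 0.211, 0.0, -0.001], 'wrist_force': [1.171, 0.182, -0.364], 'finger_gap': 0.092, 'joints': [-1.355, 0.159, 1.598, 0.0, 1.386, -0.21]}
```

View pics/top0.png

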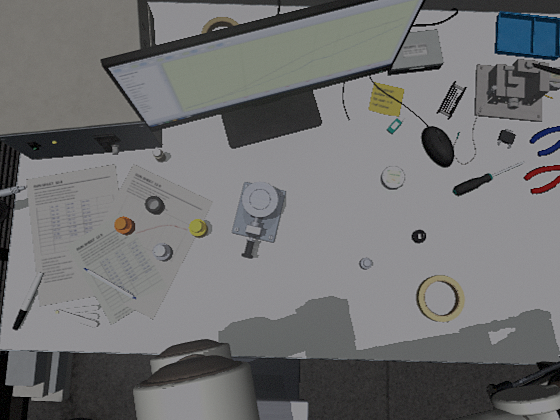

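View pics/side0.png

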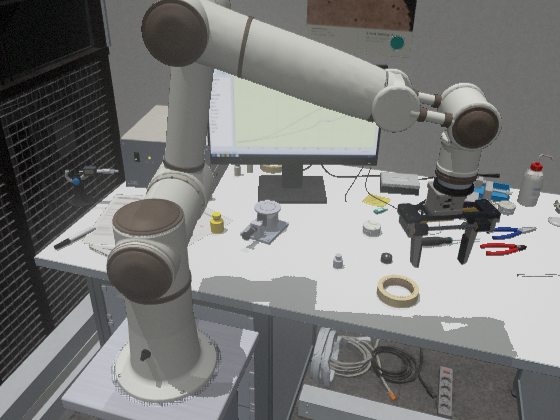

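Top view: the balance is at about (262,205), with its handle at (250,250). Candidates for the large weight are steel (162,252), grey and dark (154,204, possibly the loupe), orange (123,226), yellow (198,228) and small steel (366,263). I'll check them in a close crop and measure from the depth.

```bash
python3 - <<'E'
from h import *
z=np.load("top0.npz");p,D=z["p"],z["D"]
a=cv2.resize(p[150:290,100:300],None,fx=4,fy=4,interpolation=cv2.INTER_CUBIC)
cv2.imwrite("pics/crop1.png",a)
W=cloud(cam("top"),D)
for n,(u,v) in dict(steel=(162,252),grey=(154,204),small=(366,263),orange=(123,226),yellow=(198,228),pan=(262,198),vial=(159,155)).items():
    w=W[v-16:v+17,u-16:u+17].reshape(-1,3);m=(w[:,2]>.012)&(w[:,2]<.15);w=w[m]
    print(n,m.sum(),w.min(0).round(3),w.max(0).round(3),"top",w[w[:,2]>w[:,2].max()-.008].mean(0).round(3))
E
```

```text
steel 288 [0.447 0.155 0.012] [0.486 0.196 0.064] top [0.466 0.175 0.059]
grey 281 [0.552 0.179 0.013] [0.592 0.22  0.05 ] top [0.572 0.199 0.044]
small 109 [ 0.443 -0.294  0.012] [ 0.465 -0.269  0.044] top [ 0.454 -0.281  0.038]
orange 292 [0.504 0.245 0.013] [0.543 0.284 0.064] top [0.523 0.265 0.059]
yellow 274 [0.503 0.079 0.013] [0.542 0.119 0.065] top [0.522 0.099 0.059]
pan 942 [ 0.549 -0.082  0.012] [ 0.632 -0.006  0.081] top [ 0.584 -0.043  0.075]
vial 296 [0.678 0.186 0.012] [0.73  0.238 0.085] top [0.71  0.211 0.081]
```

View pics/crop1.png

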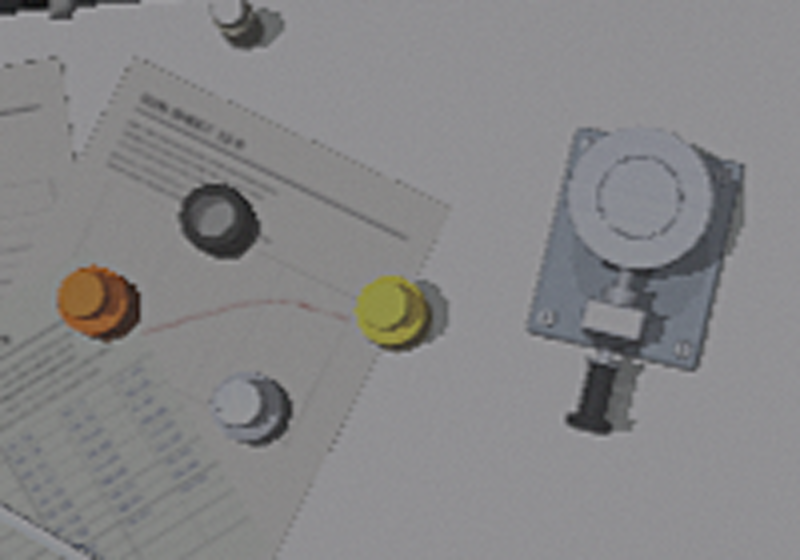

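The steel weight at crop (240,402) → px (160,250) is the uncoloured, 58 mm high, knobbed one, so I choose it. Orange, yellow and the dark-ringed loupe are left alone. Next I'll work out the balance axis and move in above the weight.

```bash
cat >> h.py <<'E'
from scipy.spatial.transform import Rotation as Ro
def q_jaw(a):  # tool down, jaw axis (y) at world angle a
    y=np.array([np.cos(a),np.sin(a),0]);z=np.array([0,0,-1.]);return Ro.from_matrix(np.stack([np.cross(y,z),y,z],1)).as_quat()
E
python3 - <<'E'
from h import *
c=cam("top");f=lambda x,y:(100+x/4,150+y/4)
P=ray(c,*f(641,197),.074);print("pan",P.round(4))
F=ray(c,*f(590,424),.045);B=ray(c,*f(601,366),.046);print("flange",F.round(4),"waist front",B.round(4),np.linalg.norm((P-F)[:2]))
W=cloud(c,np.load("top0.npz")["D"])
w=W[130:260,220:310].reshape(-1,3)
pts=w[(w[:,2]>.005)&(w[:,2]<.016)][:,:2]
r=cv2.minAreaRect((pts*1000).astype(np.float32));print("base rect",r)
d=(P-F)[:2];print("yaw from flange",np.degrees(np.arctan2(d[1],d[0])))
for a in(0,np.pi,.2,np.pi+.2,-.2):
    for pos in([.466,.175,.15],[.466,.175,.01],[P[0],P[1],.084]):
        j=inverse_kinematics(pos,q_jaw(a));print(round(a,2),None if j is None else np.round(j,2))
E
```

```text
pan [ 0.583  -0.0422  0.074 ]
flange [ 0.4606 -0.0175  0.045 ] waist front [ 0.4927 -0.0224  0.046 ] 0.12492732326229329
base rect ((610.8349609375, -49.068023681640625), (305.77716064453125, 210.44381713867188), 1.6585463285446167)
yaw from flange -11.443536013302067
0 [ 0.12  0.02  1.88 -0.    1.24  0.12]
0 [ 0.12  0.23  1.96 -0.    0.95  0.12]
0 [-0.28  0.32  1.68 -0.    1.14 -0.28]
3.14 None
3.14 None
3.14 [-0.28  0.32  1.68 -0.    1.14  2.86]
0.2 [ 0.12  0.02  1.88 -0.    1.24 -0.08]
0.2 [ 0.12  0.23  1.96 -0.    0.95 -0.08]
0.2 [-0.28  0.32  1.68 -0.    1.14 -0.48]
3.34 None
3.34 None
3.34 [-0.28  0.32  1.68 -0.    1.14  2.66]
-0.2 [ 0.12  0.02  1.88 -0.    1.24  0.32]
-0.2 [ 0.12  0.23  1.96 -0.    0.95  0.32]
-0.2 [-0.28  0.32  1.68 -0.    1.14 -0.08]
```

```bash
python3 - <<'E'
from h import *
manip.move_ptp([.466,.175,.16],q_jaw(0))
c=cam("wrist");p,D=get_image("wrist");cv2.imwrite("pics/w1.png",p)
W=cloud(c,D);print((-c[1].T@c[2]).round(3))
u,v=proj(c,[.466,.175,.058]);print("proj",u,v)
w=W.reshape(-1,3);m=(np.hypot(w[:,0]-.466,w[:,1]-.175)<.035)&(w[:,2]>.051)&(w[:,2]<.07)
k=w[m];print(m.sum(),k.min(0),k.max(0))
if m.sum():
    e=cv2.minEnclosingCircle((k[:,:2]*1000).astype(np.float32));print(e)
ok()
E
```

```text
[0.465 0.243 0.332]
proj 281.3981039475944 206.79381428345351
624 [0.45176511 0.16148517 0.05112263] [0.47766111 0.18716866 0.06157136]
((464.6463623046875, 174.17630004882812), 13.064926147460938)
{'clock': 2.758, 'tool_pos': [0.466, 0.174, 0.16], 'ee_rot': [0.708, 0.707, 0.0, 0.0], 'wrist_force': [-0.171, 0.407, 0.041], 'finger_gap': 0.092, 'joints': [0.115, 0.006, 1.87, -0.0, 1.265, 0.116]}
```

View pics/w1.png

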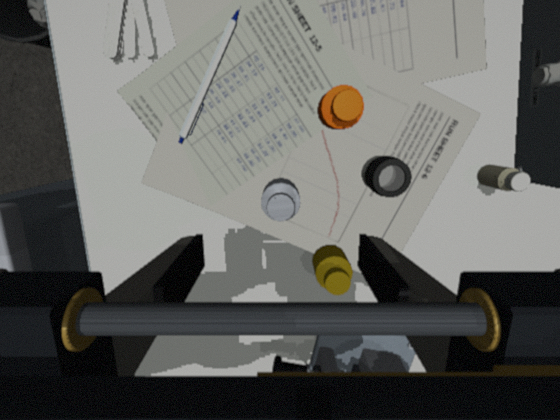

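The wrist view shows the steel weight at (281,200) between the open fingers, with yellow at (332,268) and the loupe at (387,176) clear of the jaw line. The measured knob radius of 13.06 mm matches the 26 mm given. Grasping.

```bash
python3 - <<'E'
from h import *
jaws.move_gripper(.075)
manip.servo_line([.465,.1743,.012],velocity=.12)
jaws.move_gripper(.03);s=ok()
if s["finger_gap"]>.037:
    manip.servo_line([.465,.1743,.16],velocity=.15);ok()
    manip.move_ptp([.583,-.0425,.16],q_jaw(0));ok()
    c=cam("wrist");p,D=get_image("wrist");cv2.imwrite("pics/w2.png",p)
    np.savez("w2.npz",p=p,D=D,K=c[0],R=c[1],t=c[2])
    c=cam("top");p,D=get_image("top");np.savez("t2.npz",p=p,D=D)
E
```

```text
{'clock': 5.217, 'tool_pos': [0.465, 0.174, 0.012], 'ee_rot': [0.707, 0.707, 0.0, 0.0], 'wrist_force': [1.225, 0.202, 0.627], 'finger_gap': 0.039, 'joints': [0.115, 0.226, 1.962, -0.0, 0.952, 0.115]}
{'clock': 6.35, 'tool_pos': [0.464, 0.174, 0.159], 'ee_rot': [0.707, 0.707, -0.001, -0.001], 'wrist_force': [0.239, 0.329, -3.685], 'finger_gap': 0.039, 'joints': [0.115, 0.004, 1.875, -0.0, 1.265, 0.115]}
{'clock': 7.325, 'tool_pos': [0.582, -0.041, 0.159], 'ee_rot': [0.707, 0.707, -0.0, -0.001], 'wrist_force': [-0.072, 0.211, -3.395], 'finger_gap': 0.039, 'joints': [-0.278, 0.228, 1.628, 0.001, 1.287, -0.279]}
```

View pics/w2.png

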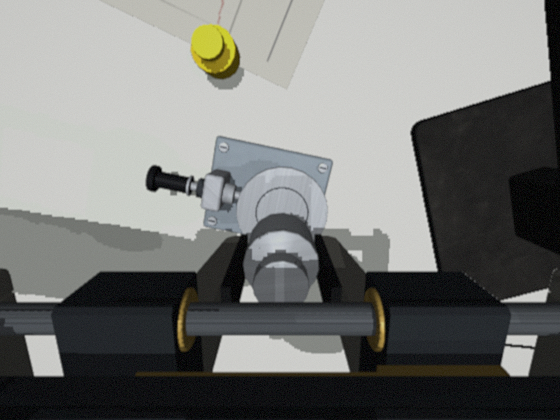

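The wrist view shows the weight held upright at (280,260), the pan with its ring centred near (282,207), the handle flange at (153,178) and the waist at (175,183). I'll refine the pan centre and handle from this close view.

```bash
python3 - <<'E'
from h import *
from scipy.optimize import least_squares
z=np.load("w2.npz");p,D=z["p"],z["D"];c=(z["K"],z["R"],z["t"])
W=cloud(c,D);m=((abs(W[...,2]-.074)<.006)&(np.hypot(W[...,0]-.583,W[...,1]+.042)<.06)).astype(np.uint8)
m[:, :236]=0
m=cv2.morphologyEx(m,cv2.MORPH_OPEN,np.ones((3,3)))
cs=max(cv2.findContours(m,0,1)[0],key=cv2.contourArea)[:,0]
print("px",cs.min(0),cs.max(0),"z",W[m>0][:,2].mean())
X=np.array([ray(c,u,v,.074) for u,v in cs if v<212])[:,:2]
r=least_squares(lambda q:np.hypot(*(X-q[:2]).T)-q[2],[.583,-.042,.04],loss="soft_l1",f_scale=.001);print("pan fit",r.x,np.abs(r.fun).mean())
g=p.max(2);h=((g<70)).astype(np.uint8);h[:165]=0;h[200:]=0;h[:,:140]=0;h[:,196:]=0
w=W[h>0];w=w[w[:,2]>.025];print(len(w),w.min(0),w.max(0))
P=r.x[:2];q=w[:,:2]-w[:,:2].mean(0);d=np.linalg.svd(q,full_matrices=False)[2][0];d*=np.sign(d[0])
print("handle mean",w.mean(0),"yaw pca",np.degrees(np.arctan2(d[1],d[0])))
e=P-w[:,:2].mean(0);print("yaw pan-handle",np.degrees(np.arctan2(e[1],e[0])),np.hypot(*e))
s=(w[:,:2]-P)@(e/np.hypot(*e));print("extent",s.min(),s.max())
E
```

```text
px [236 167] [327 235] z 0.07553857552672283
pan fit [ 0.58189435 -0.04090149  0.03891737] 0.0005642926857432089
721 [ 0.45718775 -0.03109134  0.03525482] [0.58153261 0.02727119 0.33108727]
handle mean [ 0.47480633 -0.01692825  0.0512469 ] yaw pca 7.671588099911064
yaw pan-handle -12.618459517035458 0.10973859785021582
extent -0.12684173717543656 -0.015245851752607373
```

```bash
python3 - <<'E'
from h import *
x,y=.5824,-.0415
manip.servo_line([x,y,.092],velocity=.1)
f0=telemetry.observe()["wrist_force"][2]
for z in np.arange(.090,.0835,-.001):
    manip.servo_line([x,y,z],velocity=.03);s=telemetry.observe();df=s["wrist_force"][2]-f0
    print(round(z,4),round(s["tool_pos"][2],4),round(df,2))
    if df>2.5:break
jaws.move_gripper(.075);ok()
manip.servo_line([x,y,.20],velocity=.15);ok()
c=cam("wrist");p,D=get_image("wrist");cv2.imwrite("pics/w3.png",p)
np.savez("w3.npz",p=p,D=D,K=c[0],R=c[1],t=c[2])
w=cloud(c,D).reshape(-1,3);k=w[(np.hypot(w[:,0]-x,w[:,1]-y)<.03)&(w[:,2]>.126)&(w[:,2]<.142)]
print("knob",cv2.minEnclosingCircle((k[:,:2]*1000).astype(np.float32)),k[:,2].mean())
E
```

```text
0.09 0.0905 0.23
0.089 0.089 -0.43
0.088 0.0879 -1.07
0.087 0.0869 0.03
0.086 0.0862 0.44
0.085 0.0852 0.62
0.084 0.0845 5.21
{'clock': 10.683, 'tool_pos': [0.582, -0.042, 0.084], 'ee_rot': [0.707, 0.707, -0.0, 0.0], 'wrist_force': [0.053, 0.548, 0.059], 'finger_gap': 0.075, 'joints': [-0.278, 0.314, 1.685, -0.0, 1.143, -0.278]}
{'clock': 11.608, 'tool_pos': [0.582, -0.041, 0.199], 'ee_rot': [0.707, 0.707, -0.001, -0.001], 'wrist_force': [-0.139, -0.951, -0.458], 'finger_gap': 0.075, 'joints': [-0.278, 0.193, 1.59, -0.0, 1.361, -0.278]}
knob ((581.1158447265625, -41.266815185546875), 13.114990234375) 0.13185942065586784
```

View pics/w3.png

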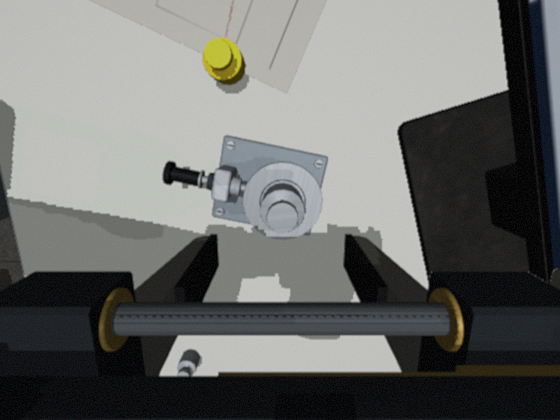

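The weight stands upright on the pan with its knob at (283,212). The handle is at (168–195, 175) and free. I'll check the centring against the pan rim in the same picture, and locate the handle.

```bash
python3 - <<'E'
from h import *
from scipy.optimize import least_squares
z=np.load("w3.npz");p,D=z["p"],z["D"];c=(z["K"],z["R"],z["t"]);W=cloud(c,D)
m=((abs(W[...,2]-.075)<.006)&(np.hypot(W[...,0]-.582,W[...,1]+.0415)<.046)).astype(np.uint8)
m=cv2.morphologyEx(m,cv2.MORPH_OPEN,np.ones((3,3)))
hu=cv2.convexHull(max(cv2.findContours(m,0,1)[0],key=cv2.contourArea))[:,0]
X=np.array([ray(c,u,v,.074) for u,v in hu])[:,:2]
r=least_squares(lambda q:np.hypot(*(X-q[:2]).T)-q[2],[.583,-.042,.04],loss="soft_l1",f_scale=.001);P=r.x[:2];print("pan",r.x,len(X))
K=ray(c,*proj(c,[.5811,-.0413,.132]),.132);print("knob",K)
g=p.max(2);h=(g<75).astype(np.uint8);h[:155]=0;h[192:]=0;h[:,:155]=0;h[:,203:]=0
h=(cv2.connectedComponents(h)[1]);n=np.bincount(h[h>0]).argmax();v,u=np.where(h==n);print("px",u.min(),u.max(),v.min(),v.max())
w=W[h==n];w=w[(w[:,2]>.03)&(w[:,2]<.06)];a=np.radians(-12);e=np.array([np.cos(a),np.sin(a)]);nn=np.array([-e[1],e[0]])
s=(w[:,:2]-P)@e;l=(w[:,:2]-P)@nn
for b in np.arange(-.13,-.08,.006):
    k=(s>=b)&(s<b+.006)
    if k.sum()>3:print(round(b+.003,3),k.sum(),"lat",l[k].min().round(4),l[k].max().round(4),"mid",((l[k].min()+l[k].max())/2).round(4),"z",w[k,2].max().round(3))
cv2.imwrite("pics/w3c.png",cv2.resize(p[130:250,150:340],None,fx=4,fy=4,interpolation=cv2.INTER_CUBIC))
E
```

```text
pan [ 0.58176113 -0.04133801  0.03959959] 32
knob [ 0.5811 -0.0413  0.132 ]
px 163 199 162 184
-0.127 48 lat -0.0097 0.0109 mid 0.0006 z 0.056
-0.121 156 lat -0.0111 0.0114 mid 0.0002 z 0.056
-0.115 76 lat -0.0069 0.0067 mid -0.0001 z 0.05
-0.109 75 lat -0.0069 0.0069 mid -0.0 z 0.052
-0.103 84 lat -0.0075 0.0067 mid -0.0004 z 0.051
-0.097 74 lat -0.007 0.007 mid 0.0 z 0.05
-0.091 25 lat -0.0058 0.0066 mid 0.0004 z 0.05
```

View pics/w3c.png

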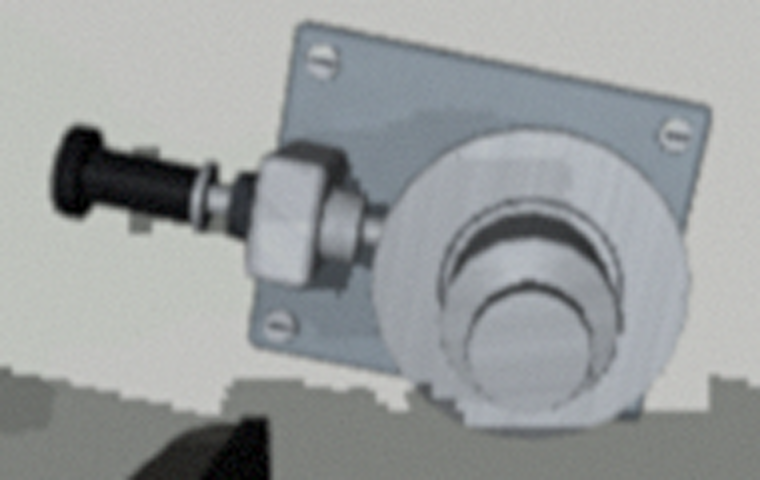

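The crop shows the weight concentric with the ring (within about 1 mm). The handle axis is confirmed at -12°, the waist is 89–121 mm from the pan centre, and the flange is at 124 mm. Now the plunger.

```bash
python3 - <<'E'
from h import *
a=np.radians(-12);e=np.array([np.cos(a),np.sin(a),0]);g=np.array([.5818,-.0413,.0213])-.108*e
q=q_jaw(a+np.pi/2)
manip.move_ptp([g[0],g[1],.20],q)
jaws.move_gripper(.05)
manip.servo_line(g,velocity=.12);ok()
jaws.move_gripper(.0);s=ok()
if .012<s["finger_gap"]<.02:
    f0=np.array(s["wrist_force"]);p0=np.array(s["tool_pos"])
    for d in [.004,.008,.011,.013,.0145,.0155,.0165,.0175,.0185,.0195]:
        manip.servo_line(g-d*e,velocity=.04);manip.pause(.1);s=telemetry.observe()
        F=(np.array(s["wrist_force"])-f0)@e
        print(d,((p0-s["tool_pos"])@e).round(4),"pull",F.round(2),round(s["finger_gap"],4))
        if d>.013 and F>18:break
    p,D=get_image("side");cv2.imwrite("pics/s4.png",cv2.resize(p[170:270,190:340],None,fx=5,fy=5,interpolation=cv2.INTER_CUBIC))
    c=cam("top");p,D=get_image("top");W=cloud(c,D).reshape(-1,3)
    np.savez("t4.npz",p=p,D=D)
    k=W[(np.hypot(W[:,0]-.5815,W[:,1]+.0413)<.016)&(W[:,2]>.11)&(W[:,2]<.15)];print("knob z",len(k),np.median(k,0))
ok()
E
```

```text
{'clock': 15.092, 'tool_pos': [0.477, -0.019, 0.022], 'ee_rot': [0.105, 0.995, -0.0, 0.001], 'wrist_force': [-0.988, -0.346, 0.86], 'finger_gap': 0.05, 'joints': [-0.294, 0.161, 2.015, 0.0, 0.964, -1.655]}
{'clock': 15.717, 'tool_pos': [0.476, -0.019, 0.021], 'ee_rot': [0.104, 0.995, -0.0, -0.0], 'wrist_force': [-0.819, -2.309, 1.565], 'finger_gap': 0.015, 'joints': [-0.294, 0.162, 2.016, -0.001, 0.964, -1.655]}
0.004 0.0029 pull 5.17 0.015
0.008 0.007 pull 4.98 0.0151
0.011 0.0092 pull 7.34 0.0154
0.013 0.0111 pull 8.31 0.015
0.0145 0.0125 pull 8.91 0.015
0.0155 0.0134 pull 8.78 0.0149
0.0165 0.0143 pull 8.6 0.0146
0.0175 0.0153 pull 8.68 0.0148
0.0185 0.016 pull 10.16 0.0154
0.0195 0.016 pull 14.41 0.0149
knob z 126 [ 0.5819463  -0.04044704  0.12421542]
{'clock': 19.317, 'tool_pos': [0.46, -0.016, 0.022], 'ee_rot': [0.105, 0.994, -0.001, 0.004], 'wrist_force': [12.312, -4.809, -15.408], 'finger_gap': 0.015, 'joints': [-0.298, 0.116, 2.067, 0.0, 0.949, -1.659]}
```

View pics/s4.png

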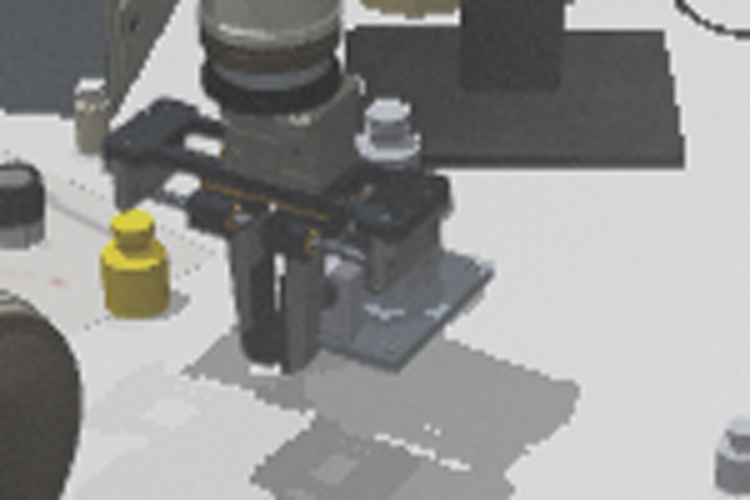

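The pull reached the back stop: the tool travelled 16.0 mm and the force then rose past the spring's 9 N. The side view shows the weight upright behind the gripper at (388,135), with the yellow and small weights in place. I'll check that it holds before handing in.

```bash
python3 - <<'E'
from h import *
manip.pause(1.0);ok()
c=cam("top");p,D=get_image("top");W=cloud(c,D)
def k(W,x,y,r,lo,hi):
    w=W.reshape(-1,3);w=w[(np.hypot(w[:,0]-x,w[:,1]-y)<r)&(w[:,2]>lo)&(w[:,2]<hi)];return len(w),np.median(w,0).round(4)
print("knob",k(W,.5815,-.041,.016,.11,.15));W0=cloud(c,np.load("top0.npz")["D"])
for n,x,y in(("grey",.572,.199),("small",.454,-.281),("orange",.523,.265),("yellow",.522,.099),("tin",*ray(c,393,177,.026)[:2]),("disc",*ray(c,419,237,.018)[:2]),("vial",.71,.211)):
    print(n,k(W0,x,y,.03,.012,.1),k(W,x,y,.03,.012,.1))
cv2.imwrite("pics/t5.png",cv2.resize(p[150:290,180:320],None,fx=4,fy=4,interpolation=cv2.INTER_CUBIC))
E
```

```text
{'clock': 20.317, 'tool_pos': [0.46, -0.016, 0.022], 'ee_rot': [0.105, 0.994, -0.001, 0.004], 'wrist_force': [12.329, -5.786, -14.574], 'finger_gap': 0.015, 'joints': [-0.298, 0.116, 2.067, 0.0, 0.949, -1.659]}
knob (124, array([ 0.5824, -0.0404,  0.124 ]))
grey (281, array([0.5705, 0.1973, 0.042 ])) (279, array([0.5703, 0.1971, 0.0419]))
small (109, array([ 0.4531, -0.2795,  0.0277])) (111, array([ 0.4531, -0.2793,  0.0269]))
orange (292, array([0.521 , 0.2596, 0.0399])) (292, array([0.5209, 0.2587, 0.0395]))
yellow (274, array([0.5197, 0.0953, 0.0393])) (142, array([0.5221, 0.1034, 0.0559]))
tin (436, array([ 0.653 , -0.3426,  0.0258])) (436, array([ 0.6527, -0.3426,  0.0258]))
disc (140, array([ 0.5192, -0.4039,  0.0182])) (143, array([ 0.519 , -0.4037,  0.0183]))
vial (383, array([0.7098, 0.206 , 0.0512])) (384, array([0.7098, 0.2066, 0.0515]))
```

View pics/t5.png

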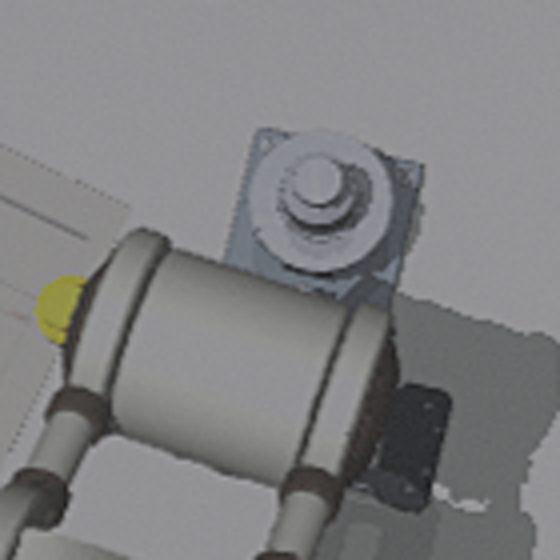

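The top view shows the weight standing upright in the middle of the sunken pan (knob at crop 318,178), clear of the gripper. Everything is steady, so I'm handing in.

```bash
python3 -c "
from h import *
manip.close_job();ok()"
```

```text
the job is handed in; nothing more can be done
the job is handed in; nothing more can be done
```

The job is handed in. The larger steel weight stands upright in the middle of the pan, and the gripper is still holding the plunger fully back. The robot's clock read 20.3 s at the last check, against the 51 s limit.

**Weight:** before the plunger was pulled, the weight was centred within about 1 mm of the pan's centre. I had let go of it by then.

**Plunger:** I gripped the waist of the handle and pulled it 16.0 mm to its back stop. There the force rose past the spring's 9 N to about 14 N, which confirms the stop.

**Pan:** the knob dropped from about 132 mm to 124 mm, so the pan sank about 8 mm, within the expected 5–11 mm. The before and after heights come from different cameras, so allow about 1–2 mm. The height, tool position and grip held steady over a 1 s wait.

**Other things:** the small weight, orange look-alike, loupe, tin, disc and vial all measured unmoved. The yellow look-alike was half hidden by the arm in the last top picture, so its numbers there disagree, but the side view taken just before shows it standing in place.

One reading was not clean: a vertical wrist force of about 15 N built up during the pull. It stayed steady and well under the limits, so I left it.

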